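Hold the lane guide open for the waiting cup

ROBOT

A 6-joint arm with a two-finger parallel gripper is mounted at the origin on the work surface. World frame = base frame: x ahead of the robot, y to its left, z up, the work surface at z = 0. Lengths are in m, angles in degrees, forces in N, time in s.
With the tool pointing down it reaches from about 0.375 to 0.9 m from the base axis. Payload 3.1 kg.
Tool frame: the origin (TCP) lies between the finger pads; the fingertips stand 11 mm ahead of it and the grasp point (between the pads) lies 8 mm behind it; z points along the fingers, y is the line along which they close (so a half turn about z gives the same grasp; the last joint's range is limited). The gripper opens to 87 mm and grips with 3 to 60 N. Pads are 19 mm wide; open, the fingers measure 117 mm over their backs; the gripper's body (75 mm by 190 mm) begins 51 mm behind the grasp point.
Start: joints at [-77.034, 30.224, 82.088, -0, 67.689, -10.227], TCP at [0.246, -0.574, 0.234] pointing down, gripper open.
Joint ranges: [-176.69, 176.69], [-43.24, 126.21], [12.49, 139.97], [-82, 262], [0, 151.66], [-163.58, 163.58]. Speed limits (degrees/s): [159.86, 159.86, 180, 180, 180, 180].

INTERFACE

Orientations are given as a 3x3 rotation matrix whose columns are the frame's x, y, z axes.
In Python, from rig import bot, viewer, workorder, nets gives the robot as it stands. The module is installed in compiled form; this text tells all that it offers.
- The arm moves only by the tool move_arm, never from a script. Its argument "increments" is a list of rows, each a list of 7 numbers: the shift along the tool's x, y, z normalised to -1 to 1, where 1 is 0.3 m, then the turn, a rotation vector about the tool's x, y, z normalised to -1 to 1, where 1 is pi rad, then the opening, from 0 (shut) to 1 (fully open). In form: [[tx, ty, tz, wx, wy, wz, grip], ...]. A call has 1 to 10 rows; each row is the pose to reach, as a shift and turn from the pose commanded when the call began, along the tool's axes at that moment, turning the shorter way round; what a row does not reach only later rows make up. A row lasts 1/12 s, in which the tool goes at most 41.7 mm and 7.16 degrees, less where a joint would pass 70% of its speed; a pose out of reach is approached as far as the arm can. A call with a number of a shift or a turn outside -1 to 1 is refused whole. A call with a gripper value outside its range is refused whole. The fingers move at their own pace and stop on an object; the grip force is fixed at half the most. Time passes only in rows, so rows that repeat a pose let the fingers close. It gives the time, the measured TCP pose, the force, the opening and the grip force at its end, in the units of the state.
- bot.read_state(): the state, without advancing time (a new reading comes with each control period).
- viewer.capture(name): name is "scene" or "top" or "wrist"; returns a dict with "image" (400x640x3 uint8, blue, green, red), "K" (3x3 intrinsics, pixels), "eye" and "orientation" of the camera in the world. Camera axes: x right, y up, looking along -z (the intrinsics and any distortion apply to the point x, -y, -z); pixel columns grow to the right and rows downward; lengths in m; the calibration is good to about 2 mm. A picture is of the moment at which its call begins. There is no depth.
- workorder.hand_in(): hands the job in; it is judged then, once.
Trained networks look in the newest picture that a camera, given by its name, has taken for a name from the list of things; names that differ only in an ending like _2 or _b are one class to them, and where a whole thing is asked for, a point or a joint stands for the part that bears it (a point fixed in the world has none). Each returns a list of dicts, best first, with "conf" (0 to 1); they miss things now and then, are a little off and sometimes report something else, mostly with a low value. They report only what shows in the picture. A call takes as long as a camera call. They do not tell look-alikes from the thing itself.
- nets.find_in(camera, thing): "location" ([column, row] in pixels, amid what is visible of it).
The state is a dict: "time_s": time; "joint_positions": joint angles; "qvel": joint speeds; "tau": joint torques, N m; "position": TCP position; "tcp_rot": TCP orientation; "force": force on the tool from outside, world axes, zero at the start; "moment": the same for the moment, N m; "opening": opening from 0.0 (shut) to 1.0 (fully open); "grasp_force": force on a finger pad.
Only numpy, scipy, OpenCV 4.12 (cv2) and the standard library are available. Lean on these libraries where they do the work, as an engineer would, in place of code of your own. Each camera call takes 0.05 s, during which the arm holds its last target. There are 200 camera calls.

TASK

Set the lane guide for the product that is coming: see which colour of cup waits on the black belt of the fixture, then pull the spring-loaded guide out by its black handle until the yellow pointer stands at the tab of that same colour. Keep hold of the handle and hold the guide still there: finish while holding it, because it springs back if let go. Leave the cups and the tape roll where they are.

Things in the scene. Friction and masses are not known exactly. Their poses are not given: they have to be found in the camera images.
- guide_base: Fixed lane-guide fixture: aluminium plate 6 mm thick, spanning x -215..145, y -140..160 mm about its origin, which lies on the table; z up, turned up to 0.4 rad. The handle is pulled along its -x, roughly towards the robot. Black belt lane (top 10 mm up) on the far (+x) side; white ruler bar 36 mm wide, 30 high, along x at y = -121 mm. Handle apart, nothing on it tops 50 mm (empty lane).
- guide_slide (a joint): Travel of the spring-return slide in m: 0 = home (spring holds it there), grows as the handle is pulled along the fixture's -x, stop at 0.098. The spring pulls back with 5 N at home and 15 N at full travel, plus slight friction; let go, it returns home. Slide, handle and pointer move as one.
- pull_handle: The spring-return slide, taken by its black upright cross-grip: block 18 mm thick along the pull (x), 80 mm long (y), 40 mm high, on a steel stem. Origin at the block's centre, 102 mm above the table; axes parallel to guide_base's; at home it is at x = -95 mm, y = 0 in guide_base's frame. The dark crosshead below reaches up to 42 mm. It stands free on both sides.
- pointer (a point): Tip of the thin yellow pointer of the slide (4 mm wide, 36 mm above the table), which runs alongside the row of tabs, 3.5 mm from their ends. In guide_base's frame at y = -100.5 mm and x = -95 mm minus the slide's travel.
- infeed (a point): Infeed place: point on the top of the black belt (10 mm above the table), at x = 90 mm, y = 50 mm in guide_base's frame, where the one waiting cup stands.
- tab_red: Red fixed tab, 14 mm wide along the pull direction (x), 34 mm along y, 10 mm high, on the white ruler bar. Origin at the centre of its underside, 30 mm above the table; axes parallel to guide_base's. Three tabs lie in a row along x, in an order that varies, at slide travels between 22 and 90 mm.
- tab_blue: Blue fixed tab, 14 mm wide along the pull direction (x), 34 mm along y, 10 mm high, on the white ruler bar. Origin at the centre of its underside, 30 mm above the table; axes parallel to guide_base's. Three tabs lie in a row along x, in an order that varies, at slide travels between 22 and 90 mm.
- tab_green: Green fixed tab, 14 mm wide along the pull direction (x), 34 mm along y, 10 mm high, on the white ruler bar. Origin at the centre of its underside, 30 mm above the table; axes parallel to guide_base's. Three tabs lie in a row along x, in an order that varies, at slide travels between 22 and 90 mm.
- cup_red: Loose closed cup, white with a red band and red lid: 76 mm high, 71 mm across the lid, about 160 g. Origin at the centre of its underside. One of the three cups stands at the infeed, the other two on the sample stand.
- cup_blue: Loose closed cup, white with a blue band and blue lid: 76 mm high, 71 mm across the lid, about 160 g. Origin at the centre of its underside. One of the three cups stands at the infeed, the other two on the sample stand.
- cup_green: Loose closed cup, white with a green band and green lid: 76 mm high, 71 mm across the lid, about 160 g. Origin at the centre of its underside. One of the three cups stands at the infeed, the other two on the sample stand.
- sample_stand: Fixed white board 220 x 100 mm, 10 mm thick, on the table at the robot's right; origin at the centre of its underside. Two sample cups stand on it.
- tape_roll: Loose roll of clear tape lying flat on the table beside the fixture: 90 mm across, 45 mm high. Origin at the centre of its underside.
Things that resemble listed ones, but are neither listed nor needed, are in the scene too. There is more than one size of the cup_red; the one meant has the size given above.

How it is judged (in metres and radians):
At the end, for the whole second after the job is handed in: The pointer stands within 7 mm (along the pull direction) of the centre of the tab whose colour is that of the cup at the infeed, the slide is still (under 20 mm/s), the fingers bear on the black handle with more than 2 N, and cups and tape roll are within 20 mm of where they stood (((horizontal distance between cup_red and infeed below 0.03 m and x of pointer in the frame of tab_red between -0.007 and 0.007 m) or (horizontal distance between cup_blue and infeed below 0.03 m and x of pointer in the frame of tab_blue between -0.007 and 0.007 m) or (horizontal distance between cup_green and infeed below 0.03 m and x of pointer in the frame of tab_green between -0.007 and 0.007 m)) and contact force between the fingers and pull_handle above 2 N and velocity of joint guide_slide between -0.02 and 0.02 m/s and distance of each of cup_red, cup_blue, cup_green, tape_roll from where it was at the start of the episode below 0.02 m); the arm keeps its last pose, push and grip.
It fails at once if a cup or the tape roll is pushed away (more than 20 mm) or tipped over (distance of any of cup_red, cup_blue, cup_green, tape_roll from where it was at the start of the episode above 0.02 m or angle between any of cup_red, cup_blue, cup_green, tape_roll's own z axis and vertical above 0.35 rad).
It also fails if it takes over 32 s, if anything falls off the work surface, if the arm or the gripper's body presses on something with over 40 N, if the wrist force passes 120 N, or if a joint passes its speed limit or range.

## Working session

There is one attempt and no reset: what is moved stays moved. The work goes in short steps, Python scripts to look and compute and a tool call to move; the robot and the scene stay as the last step left them, time stands still between calls to the robot, and variables do not carry over. Pictures are saved under pics/ and viewed, at most 10 in all, crops included, and the job is handed in when it is done.

Besides the shell and the picture viewer there is one more tool, called after ">>>" as name([rows], argument=value, ...), one row to a line, values as JSON. move_arm: Moves the arm, as the interface text tells. Its arguments: {"type":"object","properties":{"increments":{"type":"array"}},"required":["increments"]}

```bash
mkdir -p pics; cat > h.py <<'E'
import numpy as np, cv2
from rig import bot, viewer, workorder, nets
def ray(c,px):
    K=np.array(c["K"]);R=np.array(c["orientation"]);d=np.linalg.inv(K)@[px[0],px[1],1.];return R@[d[0],-d[1],-d[2]]
def at(c,px,z):
    e=np.array(c["eye"]);d=ray(c,px);return e+d*(z-e[2])/d[2]
def proj(c,p):
    R=np.array(c["orientation"]);q=R.T@(np.array(p)-c["eye"]);v=np.array(c["K"])@[q[0],-q[1],-q[2]];return v[:2]/v[2]
E
python3 - <<'E'
from h import *
for n in("top","scene"):
    c=viewer.capture(n);cv2.imwrite(f"pics/{n}0.png",c["image"]);print(n,np.round(c["eye"],3),np.round(c["orientation"],3).tolist(),c["K"])
    for t,z in(("pull_handle",.122),("pointer",.036),("tab_red",.04),("tab_blue",.04),("tab_green",.04),("cup_red",.076),("cup_blue",.076),("cup_green",.076),("tape_roll",.045)):
        for d in nets.find_in(n,t)[:4]: print(t,round(d["conf"],2),np.round(d["location"]),np.round(at(c,d["location"],z),3))
E
```

```text
top [ 0.392 -0.015  1.158] [[0.008, 0.989, -0.151], [-1.0, 0.009, 0.001], [0.002, 0.151, 0.989]] [[425.83012919   0.         318.40015168]
 [  0.         425.83012919 204.64166486]
 [  0.           0.           1.        ]]
pull_handle 0.91 [305. 211.] [0.534 0.016 0.122]
pointer 0.71 [301. 210.] [0.548 0.03  0.036]
tab_red 0.65 [349. 245.] [ 0.458 -0.097  0.04 ]
tab_blue 0.65 [350. 225.] [ 0.51  -0.099  0.04 ]
tab_green 0.52 [349. 233.] [ 0.488 -0.096  0.04 ]
cup_red 0.86 [456. 229.] [ 0.498 -0.368  0.076]
cup_red 0.79 [408. 220.] [ 0.521 -0.246  0.076]
cup_red 0.77 [467. 173.] [ 0.644 -0.402  0.076]
cup_blue 0.62 [459. 271.] [ 0.391 -0.371  0.076]
cup_green 0.76 [280. 144.] [0.718 0.085 0.076]
tape_roll 0.84 [202. 222.] [0.512 0.289 0.045]
scene [ 1.5   -0.224  0.816] [[0.222, -0.589, 0.777], [0.975, 0.141, -0.172], [-0.008, 0.796, 0.605]] [[479.742218     0.         320.95848559]
 [  0.         479.742218   198.9582672 ]
 [  0.           0.           1.        ]]
pull_handle 0.95 [337. 208.] [0.65  0.003 0.122]
pull_handle 0.37 [377. 238.] [0.773 0.059 0.122]
pointer 0.84 [336. 209.] [0.548 0.026 0.036]
tab_red 0.53 [282. 193.] [ 0.451 -0.1    0.04 ]
tab_blue 0.64 [288. 208.] [ 0.519 -0.095  0.04 ]
tab_green 0.61 [282. 201.] [ 0.489 -0.106  0.04 ]
cup_red 0.88 [227. 222.] [ 0.585 -0.253  0.076]
cup_red 0.85 [181. 213.] [ 0.525 -0.362  0.076]
cup_red 0.59 [162. 251.] [ 0.656 -0.402  0.076]
cup_blue 0.79 [175. 185.] [ 0.398 -0.377  0.076]
cup_green 0.74 [379. 240.] [0.731 0.082 0.076]
tape_roll 0.95 [411. 192.] [0.536 0.239 0.045]
```

```bash
python3 - <<'E'
import cv2
i=cv2.imread("pics/top0.png");cv2.imwrite("pics/top0c.png",cv2.resize(i[110:290,220:400],None,fx=3.3,fy=3.3,interpolation=cv2.INTER_CUBIC))
E
```

```text
(no output)
```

View pics/top0.png

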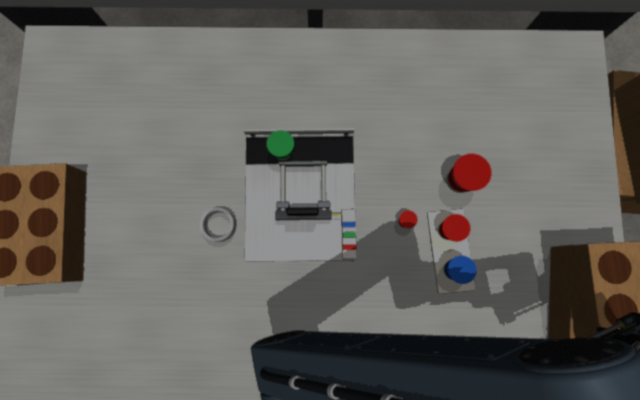

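View pics/top0c.png

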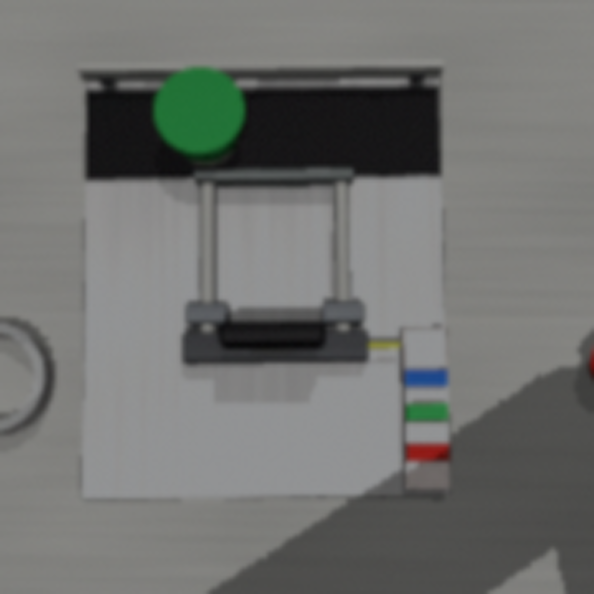

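View pics/scene0.png

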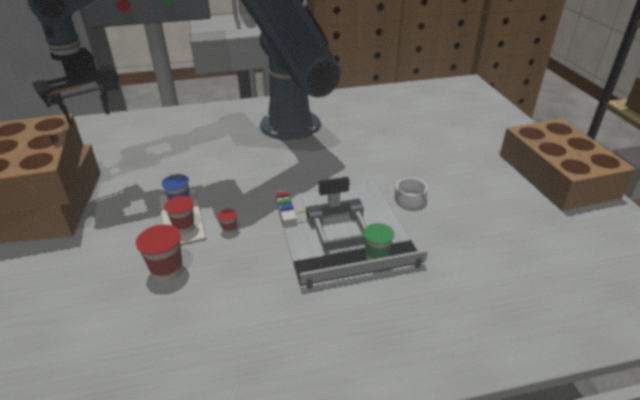

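Top view: the green cup (280,144) is on the belt, and the green tab is at (349,235), between blue and red. The black handle block is at (302,211). Two things could be taken for it: the dark crosshead below it (302,216) and the belt's far cross-bar (302,163). The crop confirms the block. Extra red cups of other sizes are at (408,219) and (471,172), and they don't matter here.

```bash
python3 - <<'E'
from h import *
from scipy.optimize import least_squares
from scipy.spatial.transform import Rotation as Ro
c=viewer.capture("top");s=bot.read_state()
f=lambda u:np.array([220,110])+(np.array(u)+.5)/3.3-.5
P=[(-215,160,6),(-215,-140,6),(-95,-100.5,36),(-86,40,122),(-86,-40,122),(-104,40,82),(-104,-40,82)]
U=[(82,498),(449,498),(400,346),(219,322),(327,322),(219,347),(325,347)]
w=lambda q,p:np.array([q[0]+np.cos(q[2])*p[0]-np.sin(q[2])*p[1],q[1]+np.sin(q[2])*p[0]+np.cos(q[2])*p[1],p[2]])
res=lambda q:np.concatenate([proj(c,w(q,np.array(p)/1e3))-f(u) for p,u in zip(P,U)])
r=least_squares(res,[.64,.02,0],loss="soft_l1");q=r.x;print(q,np.round(res(q),1))
for n,u in(("b",(426,378)),("g",(426,412)),("r",(428,452))):
    d=at(c,f(u),.038)[:2]-q[:2];a=q[2];print(n,"travel",-95-1e3*(np.cos(a)*d[0]+np.sin(a)*d[1]),1e3*(-np.sin(a)*d[0]+np.cos(a)*d[1]))
h=w(q,np.array([-.095,0,.097]));R=np.array(s["tcp_rot"]);print(h,R.round(3).tolist(),s["position"],s["opening"])
ax=w([0,0,q[2]],[1,0,0])
for sg in(1,-1):
    T=np.c_[np.cross(sg*ax,[0,0,-1]),sg*ax,[0,0,-1]];print("turn",Ro.from_matrix(R.T@T).as_rotvec()/np.pi)
print("shift",R.T@(h-s["position"])/.3)
E
```

```text
[0.63138079 0.0252282  0.01159639] [-0.6  0.  -0.  -0.3  0.2  0.  -0.2 -0.7 -0.4 -0.8  0.9  1.1  0.2  1. ]
b travel 26.135537832074007 -120.35526057101976
g travel 53.38916668835236 -119.9745694942888
r travel 85.20340950802293 -121.11963372372261
[0.53638718 0.02412656 0.097     ] [[0.919, 0.394, 0.0], [0.394, -0.919, 0.0], [0.0, -0.0, -1.0]] [ 0.24616383 -0.574457    0.23354833] 0.9952142000424009
turn [ 2.40353625e-06 -4.82592956e-06 -3.74850922e-01]
turn [-5.37499913e-06 -2.67699831e-06  6.25149078e-01]
shift [ 1.67497675 -1.45308188  0.45519058]
```

>>> move_arm([
  [0.84, -0.73, 0, 0, 0, -0.375, 1],
  [0.84, -0.73, 0, 0, 0, -0.375, 1],
  [0.84, -0.73, 0, 0, 0, -0.375, 1],
  [0.84, -0.73, 0, 0, 0, -0.375, 1],
  [0.84, -0.73, 0, 0, 0, -0.375, 1],
  [0.84, -0.73, 0, 0, 0, -0.375, 1],
  [0.84, -0.73, 0, 0, 0, -0.375, 1],
  [0.84, -0.73, 0, 0, 0, -0.375, 1],
  [0.84, -0.73, 0, 0, 0, -0.375, 1],
  [0.84, -0.73, 0, 0, 0, -0.375, 1],
])

```text
time_s: 1.88
position: [0.3924, -0.271, 0.2338]
tcp_rot: [[-0.022, 1.0, -0.0], [1.0, 0.022, 0.0], [0.0, -0.0, -1.0]]
force: [-0.0, -0.4, -0.2]
opening: 0.999
grasp_force: 0.0
```

>>> move_arm([
  [0.98, 0.49, 0, 0, 0, 0, 1],
  [0.98, 0.49, 0, 0, 0, 0, 1],
  [0.98, 0.49, 0, 0, 0, 0, 1],
  [0.98, 0.49, 0, 0, 0, 0, 1],
  [0.98, 0.49, 0, 0, 0, 0, 1],
  [0.98, 0.49, 0, 0, 0, 0, 1],
  [0.98, 0.49, 0, 0, 0, 0, 1],
  [0.98, 0.49, 0, 0, 0, 0, 1],
  [0.98, 0.49, 0, 0, 0, 0, 1],
  [0.98, 0.49, 0, 0, 0, 0, 1],
])

```text
time_s: 2.72
position: [0.5355, 0.0237, 0.2335]
tcp_rot: [[-0.017, 1.0, 0.0], [1.0, 0.017, -0.0], [-0.0, 0.0, -1.0]]
force: [-0.1, -1.2, 0.2]
opening: 0.999
grasp_force: 0.0
```

```bash
python3 - <<'E'
from h import *
s=bot.read_state();print(s["position"],np.round(s["tcp_rot"],4).tolist())
c=viewer.capture("wrist");cv2.imwrite("pics/w1.png",c["image"])
for t in("pull_handle","tab_green","tab_blue","tab_red"):
    for d in nets.find_in("wrist",t)[:2]: print(t,d,at(c,d["location"],.122 if t[0]=="p" else .038))
E
```

```text
[0.5354755  0.02371489 0.23352194] [[-0.0165, 0.9999, 0.0003], [0.9999, 0.0165, -0.0003], [-0.0003, 0.0003, -1.0]]
pull_handle {'location': [365.6, 137.8], 'conf': 0.9} [0.57299051 0.07989952 0.122     ]
tab_blue {'location': [297.5, 285.9], 'conf': 0.52} [ 0.50944873 -0.10854216  0.038     ]
```

View pics/w1.png

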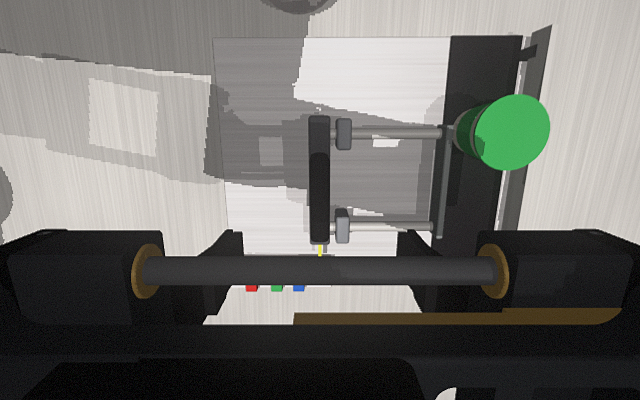

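The wrist view shows the handle block (cols 310–330) centred between the fingers (220–420), so I'm descending and gripping.

>>> move_arm([
  [0, 0, 0.455, 0, 0, 0, 1],
  [0, 0, 0.455, 0, 0, 0, 1],
  [0, 0, 0.455, 0, 0, 0, 1],
  [0, 0, 0.455, 0, 0, 0, 1],
  [0, 0, 0.455, 0, 0, 0, 1],
  [0, 0, 0.455, 0, 0, 0, 1],
])

```text
time_s: 3.47
position: [0.5347, 0.0208, 0.0967]
tcp_rot: [[-0.01, 1.0, -0.001], [1.0, 0.01, 0.0], [0.0, -0.001, -1.0]]
force: [0.1, -1.1, -0.1]
opening: 0.999
grasp_force: 0.0
```

>>> move_arm([
  [0, 0, 0, 0, 0, 0, 0],
  [0, 0, 0, 0, 0, 0, 0],
  [0, 0, 0, 0, 0, 0, 0],
  [0, 0, 0, 0, 0, 0, 0],
  [0, 0, 0, 0, 0, 0, 0],
  [0, 0, 0, 0, 0, 0, 0],
  [0, 0, 0, 0, 0, 0, 0],
  [0, 0, 0, 0, 0, 0, 0],
  [0, 0, 0, 0, 0, 0, 0],
  [0, 0, 0, 0, 0, 0, 0],
])

```text
time_s: 4.3
position: [0.5349, 0.0219, 0.097]
tcp_rot: [[-0.012, 1.0, -0.0], [1.0, 0.012, 0.0], [0.0, -0.0, -1.0]]
force: [0.3, -0.2, 0.1]
opening: 0.323
grasp_force: 0.0
```

>>> move_arm([
  [0, 0, 0, 0, 0, 0, 0],
  [0, 0, 0, 0, 0, 0, 0],
  [0, 0, 0, 0, 0, 0, 0],
  [0, 0, 0, 0, 0, 0, 0],
  [0, 0, 0, 0, 0, 0, 0],
])

```text
time_s: 4.72
position: [0.5353, 0.0218, 0.097]
tcp_rot: [[-0.012, 1.0, 0.001], [1.0, 0.012, -0.0], [-0.0, 0.001, -1.0]]
force: [1.9, 0.3, -2.4]
opening: 0.207
grasp_force: 30.0
```

Gripped at 18 mm opening and 30 N. Now pulling about 53 mm.

>>> move_arm([
  [0, -0.03, 0, 0, 0, 0, 0],
  [0, -0.06, 0, 0, 0, 0, 0],
  [0, -0.09, 0, 0, 0, 0, 0],
  [0, -0.12, 0, 0, 0, 0, 0],
  [0, -0.15, 0, 0, 0, 0, 0],
  [0, -0.178, 0, 0, 0, 0, 0],
  [0, -0.178, 0, 0, 0, 0, 0],
  [0, -0.178, 0, 0, 0, 0, 0],
  [0, -0.178, 0, 0, 0, 0, 0],
])

```text
time_s: 5.47
position: [0.4858, 0.0208, 0.097]
tcp_rot: [[-0.011, 1.0, 0.009], [1.0, 0.011, -0.001], [-0.001, 0.009, -1.0]]
force: [8.8, 1.3, -11.0]
opening: 0.203
grasp_force: 30.1
```

```bash
python3 - <<'E'
from h import *
s=bot.read_state();print(s["position"],s["grasp_force"],s["opening"])
a=[]
for n in("top","scene","wrist"):
    c=viewer.capture(n);i=c["image"]
    u=proj(c,[.482,-.075,.036]) ;print(n,u)
    x,y=int(np.clip(u[0],40,599)),int(np.clip(u[1],40,359))
    a.append(cv2.resize(i[y-30:y+30,x-40:x+40],(400,300),interpolation=cv2.INTER_CUBIC))
cv2.imwrite("pics/p1.png",np.vstack([np.hstack(a[:2]),np.hstack([a[2],a[2]*0])]))
E
```

```text
[0.48575556 0.0208009  0.09699425] 30.146880495449295 0.20349097400378444
top [340.55305156 235.39886825]
scene [293.20282387 199.25665003]
wrist [312.98938077 332.49270238]
```

View pics/p1.png

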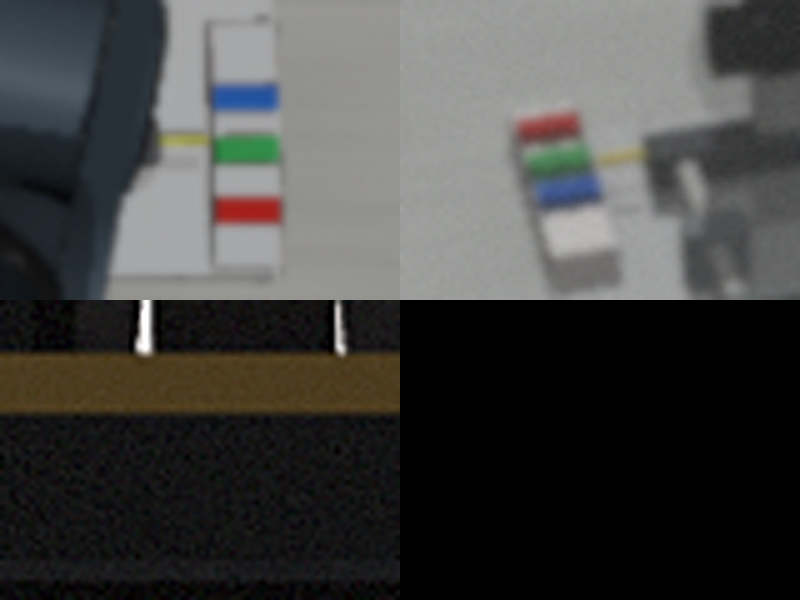

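In the top crop the pointer (row 141) is about 8 px on the blue side of the green tab's centre (row 149), so about 4 mm short. The TCP reading agrees: 49.6 mm against 53.4 mm. Correcting by 4 mm.

>>> move_arm([
  [0, -0.014, 0, 0, 0, 0, 0],
  [0, -0.014, 0, 0, 0, 0, 0],
  [0, -0.014, 0, 0, 0, 0, 0],
  [0, -0.014, 0, 0, 0, 0, 0],
  [0, -0.014, 0, 0, 0, 0, 0],
  [0, -0.014, 0, 0, 0, 0, 0],
  [0, -0.014, 0, 0, 0, 0, 0],
  [0, -0.014, 0, 0, 0, 0, 0],
])

```text
time_s: 6.28
position: [0.4821, 0.0207, 0.097]
tcp_rot: [[-0.011, 1.0, 0.009], [1.0, 0.011, -0.001], [-0.001, 0.009, -1.0]]
force: [10.8, 2.4, -10.7]
opening: 0.204
grasp_force: 30.1
```

```bash
python3 - <<'E'
from h import *
a=[]
for n in("top","scene"):
    c=viewer.capture(n);i=c["image"]
    x,y=proj(c,[.482,-.085,.036]).astype(int)
    I=i[y-15:y+15,x-20:x+20];a.append(cv2.resize(I,(400,300),interpolation=cv2.INTER_CUBIC))
    if n=="top":
        I=i.astype(int);B,G,R=I[...,0],I[...,1],I[...,2]
        for k,m,z in(("yellow",np.minimum(G,R)-B,.037),("green",G-np.maximum(B,R),.038)):
            W=np.zeros_like(m,float);W[205:265,325:365]=np.where(m[205:265,325:365]>25,m[205:265,325:365],0)
            v,h=np.mgrid[:400,:640];u=[(W*h).sum()/W.sum(),(W*v).sum()/W.sum()];p=at(c,u,z)[:2]-[.6314,.0252];print(k,u,"x_mm",1e3*(p[0]+.0116*p[1]))
s=bot.read_state();print(s["position"],s["grasp_force"],np.round(s["force"],1),np.abs(s["qvel"]).max())
cv2.imwrite("pics/p2.png",np.hstack(a))
E
```

```text
yellow [np.float64(336.4094052558783), np.float64(234.04979253112035)] x_mm -147.04999174309287
green [np.float64(349.01287332646757), np.float64(234.39933058702368)] x_mm -148.1552325038961
[0.48206843 0.02072153 0.09701481] 30.10440075173392 [ 10.2   2.3 -10.7] 0.08014127772917164
```

View pics/p2.png

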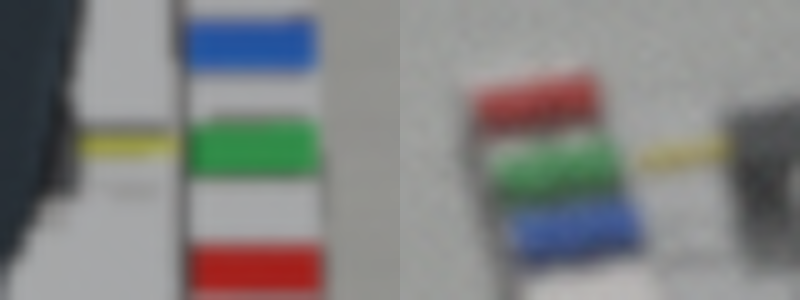

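The pointer is now at the centre of the green tab: about 1 mm off in the top view, and the scene view agrees. The grip is steady at 30 N, so I'm handing in.

```bash
python3 -c "
from h import *
print(workorder.hand_in())"
```

```text
the job is handed in; nothing more can be done
None
```

The job is handed in: the green cup was waiting on the belt, and the gripper is holding the handle at about 30 N with the pointer about 1 mm from the centre of the green tab; the hand-in gave no verdict.

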